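# Open the tool carrier and lay out two tools

## Task

The tool carrier on the bench holds two tools under a retaining bar. Lift the bar by its red grip out of its two brackets and set it down in the two lower rests at the back of the carrier; then take the rounding jack and the blue clamp out of the carrier and lay both gently in the green tray, the right way up and flat on its floor beside the thread spool that stands there. Do not disturb the spool, the glue bottle, the spray bottle or the jar.

Things in the scene. Friction and masses are not known exactly. Their poses are not given: they have to be found in the camera images.
- carrier: Wooden tool carrier, fixed. Origin on the bench under the middle between its two bays; x to its back (where the rests are), y to its left, z up. Base board 194 mm wide (y), x = -50 to 117 mm, top at z = 30 mm. Two bays centred at y = -30 and 30 mm (which tool is where varies): each tool lies along x, its underside at z = 43 mm, under the bar.
- bay_rails (a point): Midpoint between the two bays at tool underside height (carrier frame 0, 0, 43 mm). Tools lie on two cross rails at x = -32 and 32 mm, 8 mm thick. Dowels 5 mm thick stand on the rails 22 mm to either side of each bay's centre, up to z = 60 mm over the bench; between the rails the space beside the tools is free down to the base board.
- brackets_mid (a point): Middle between the two steel brackets that hold the bar at the start, at slot floor height (carrier frame 0, 0, 73 mm). They stand at y = -86 and 86 mm, 8 mm thick in y; slots open upwards, 22 mm wide in x, flared at the mouth, prong tops 21 mm above the slot floor.
- rests_mid (a point): Middle between the two rests at the carrier's back, at slot floor height (carrier frame 95, 0, 54 mm): same shape and same y as the brackets, but lower. The bar lies in them along y, its underside on the slot floors.
- bar_grip (a point): Retaining bar: loose aluminium bar 16 x 16 mm, 206 mm long (y), collars 26 mm across at its ends (8 mm play along y in the slots). Red grip block on its top: 18 mm thick (x), 44 mm long (y), 34 mm high. About 0.22 kg. This point is in the grip, 36 mm above the bar's underside, 14 mm below the grip's top. z up. At the start it lies in the brackets, clear above the tools.
- jack_mid (a point): Rounding jack: beech block with brass scale, 150 mm long (this frame's y), 34 mm wide (x), solid body 26 mm high; the small slider on top, up to 48 mm, cannot be gripped. About 0.16 kg. The point is the body's centre, 13 mm above its underside; z up. Lies in either bay.
- blue_clamp_mid (a point): Blue clip clamp with light side and grey lever on top: 83 mm long (this frame's y); solid part 16 mm wide, from x = -7 to 9 mm (22 mm overall), 24 mm high (28 with lever). About 0.07 kg. The point is 12 mm above its underside; z up. Lies in the other bay, with some play sideways and in yaw.
- tray: Shallow green tray with a grey lining on a thick wooden foot, fixed: 190 mm (x) by 160 mm (y) outside, walls 6 mm, inner floor 30 mm above the bench, rim 46 mm above the bench. Origin on the bench under its centre.
- spool_mid (a point): Dark blue thread spool, 24 mm across, 46 mm high, standing on the tray floor towards the tray's back (+x) end; centre, half-way up. Loose, not to be disturbed.
- glue_mid (a point): Glue bottle with a red nozzle, 47 mm across, 135 mm high; centre, half-way up. Loose, not to be disturbed.
- spray_mid (a point): Spray bottle, 43 x 102 mm, 213 mm high; near its centre, 100 mm above the bench. Loose, not to be disturbed.
- jar_mid (a point): Jar with an orange lid, 64 mm across, 72 mm high, standing behind the tray; centre, half-way up. Loose, not to be disturbed.

How it is judged:
By the outcome, as a careful person would: the job done as asked, in the order asked, and still so for the second after the job is handed in, with the robot touching nothing.
It also fails if it takes over 64 s, if anything falls off the work surface, if the arm or the gripper's body presses on something with over 40 N, if the wrist force passes 120 N, or if a joint passes its speed limit or range.

## Robot

A 7-joint arm with a two-finger parallel gripper is mounted at the origin on a cart in front of the work surface, level with it; the furniture and walls round the work are solid. World frame = base frame: x ahead of the robot, y to its left, z up, the work surface at z = 0. Lengths are in m, angles in rad, forces in N, time in s.
With the tool pointing down it reaches from about 0.425 to 0.875 m from the base axis. Payload 9.9 kg.
Tool frame: the origin (TCP) lies midway between the tips of the shut fingers; the grasp point (between the pads) lies ctrl.grip_depth behind it (ctrl.grip_depth is the distance from the TCP to the grasp point, in m); z points along the fingers, y is the line along which they close (so a half turn about z gives the same grasp; the last joint's range is limited). The gripper opens to 85 mm and grips with 20 to 120 N. Pads are 22 mm wide; open, the fingers measure 114 mm over their backs; the gripper's body (76 mm by 85 mm) begins 54 mm behind the grasp point. The pads swing forward as they close: fully open they stand 13 mm farther back than shut.
Start: joints at [-1.383, 0.576, 0.025, 1.437, -0.015, 1.129, -0.057], TCP at [0.181, 0.65, 0.231] pointing down, gripper open.
Joint ranges: [-2.76, 2.76], [-0.34, 2.15], [-1.52, 1.57], [0.19, 2.46], [-1.09, 4.23], [0.17, 1.99], [-2.82, 2.82]. Speed limits (rad/s): [2.22, 2.22, 3.01, 3.01, 3.14, 3.14, 3.14].

## Interface

Orientations are given as a unit quaternion [x, y, z, w].
In Python, from plant import ctrl, optics gives the robot as it stands. The module is installed in compiled form; this text tells all that it offers. Calls block until the motion is done:
- ctrl.reach(position, orientation): joint-space move of the TCP to a pose.
- ctrl.servo_line(position, ori=None, rate=0.15, f_stop=None): straight line of the TCP; ori=None keeps the orientation; rate is the mean speed in m/s. With f_stop (N) it stops when the force on the tool has changed by that much, and returns True; else False.
- ctrl.movej(angles): joint-space move.
- ctrl.command_gripper(opening): finger opening in m; the grip force is fixed at half the most; returns when the fingers have stopped.
- ctrl.wait(seconds).
- ctrl.solve_ik(position, orientation): joint angles nearest the present ones, or None.
- optics.snapshot(name): name is "scene" or "side" or "wrist"; returns a dict with "img" (480x640x3 uint8, red, green, blue), "z_map" (480x640 float32, m along the optical axis (not along the pixel's ray), 0 where there is no reading), "vertical_fov" (degrees; the focal length in pixels is half the picture's height over the tangent of half this angle, whatever the lens; pixels are square), "cx", "cy" (the principal point, pixels), "T" (4x4, takes a point from camera to world coordinates); the wrist camera has in their place "T_tool_cam" (4x4, takes a point from camera to tool coordinates, whose origin is the TCP and whose axes are the flange's). Camera axes: x right, y down, z forward; pixel columns grow to the right and rows downward; lengths in m; the calibration is good to about 2 mm. The wrist camera is an equidistant fisheye: a pixel r from the principal point sees the ray r / f radians off the axis. A picture is of the moment at which its call begins: read the wrist's pose just before it.
A pose or a line that the arm cannot do raises ctrl.PlanningError and nothing moves.
- ctrl.sign_off(): hands the job in; it is judged then, once.
Readings, each from a call of its own:
- ctrl.current_t(): time.
- ctrl.current_joints(): joint angles.
- ctrl.current_dq(): joint speeds.
- ctrl.current_joint_torque(): joint torques, N m.
- ctrl.current_eef_pos(): TCP position.
- ctrl.current_tcp_rot(): TCP orientation.
- ctrl.current_force(): force on the tool from outside, world axes, zero at the start.
- ctrl.current_wrist_torque(): the same for the moment, N m.
- ctrl.current_opening(): finger opening in m.
- ctrl.current_finger_force(): force on a finger pad.
Only numpy, scipy, OpenCV 4.12 (cv2) and the standard library are available. Lean on these libraries where they do the work, as an engineer would, in place of code of your own. Each camera call takes 0.05 s, during which the arm holds its last target. There are 200 camera calls.

## Working session

There is one attempt and no reset: what is moved stays moved. The work goes in short steps, each a Python script; the robot and the scene stay as the last script left them, time stands still between calls to the robot, and variables do not carry over. Pictures are saved under pics/ and viewed, at most 10 in all, crops included, and the job is handed in when it is done.

```bash
mkdir -p pics; cat > h.py <<'E'
import numpy as np, cv2
from plant import ctrl, optics
from scipy.spatial.transform import Rotation as R
def snap(n):
    s=optics.snapshot(n); s['f']=240/np.tan(np.radians(s['vertical_fov'])/2); return s
def cloud(s):
    v,u=np.mgrid[0:480,0:640]; z=s['z_map']
    P=np.stack([(u-s['cx'])/s['f']*z,(v-s['cy'])/s['f']*z,z],-1)
    W=P@s['T'][:3,:3].T+s['T'][:3,3]; W[z==0]=np.nan; return W
def save(s,name): cv2.imwrite('pics/'+name,s['img'][...,::-1])
E
python3 - <<'E'
from h import *
for n in('scene','side','wrist'):
    s=snap(n); save(s,n+'0.png'); np.savez(n+'0.npz',**s)
    print(n,s['f'],s['cx'],s['cy'],s.get('T',s.get('T_tool_cam')),(s['z_map']>0).mean())
print(ctrl.current_tcp_rot(),ctrl.grip_depth,ctrl.current_t(),ctrl.current_opening())
E
```

```text
scene 578.4188068355191 313.0336730354449 237.36125709663017 [[-0.65507559 -0.34109218  0.67418996 -0.15199383]
 [-0.75539558  0.31446537 -0.57488178  0.65423643]
 [-0.01592172 -0.88587113 -0.4636581   0.57932446]
 [ 0.          0.          0.          1.        ]] 0.9959244791666667
side 540.2776523731795 326.9795165174088 239.42327373835687 [[-0.77593727 -0.55380737  0.30202441  0.18772964]
 [-0.63080533  0.67935716 -0.37491131  0.53643633]
 [ 0.0024462  -0.48142627 -0.87648318  1.21019244]
 [ 0.          0.          0.          1.        ]] 0.9958854166666666
wrist 371.64829954431775 320.2804185938595 244.92881695658488 [[-1.69054702e-04 -9.59257268e-01 -2.82534008e-01  7.17732092e-02]
 [ 9.99999980e-01 -1.91359165e-04  5.13494692e-05 -8.48473101e-04]
 [-1.03322823e-04 -2.82533993e-01  9.59257281e-01 -1.42248671e-01]
 [ 0.00000000e+00  0.00000000e+00  0.00000000e+00  1.00000000e+00]] 0.9934602864583333
[ 1.35467277e-01  9.90781623e-01 -6.23853138e-04 -6.43012598e-05] 0.0187 0.15 0.08551612864348486
```

View pics/scene0.png

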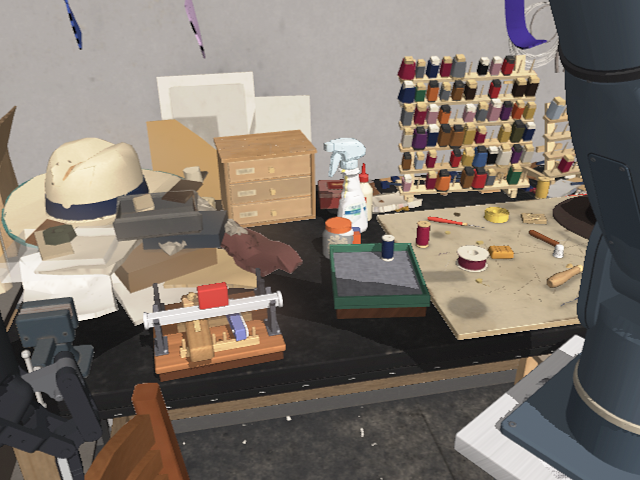

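View pics/side0.png

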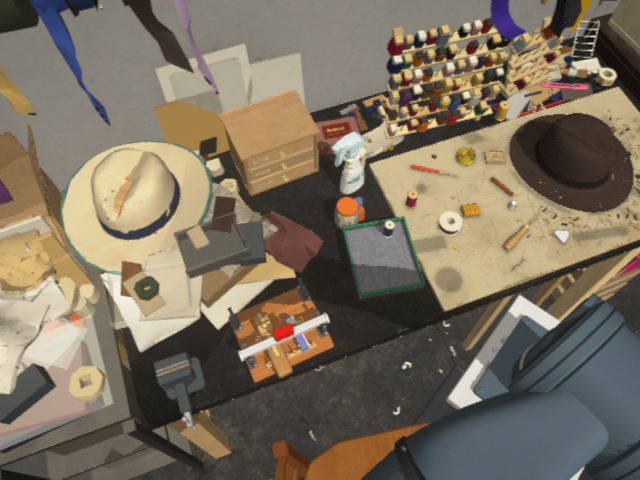

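View pics/wrist0.png

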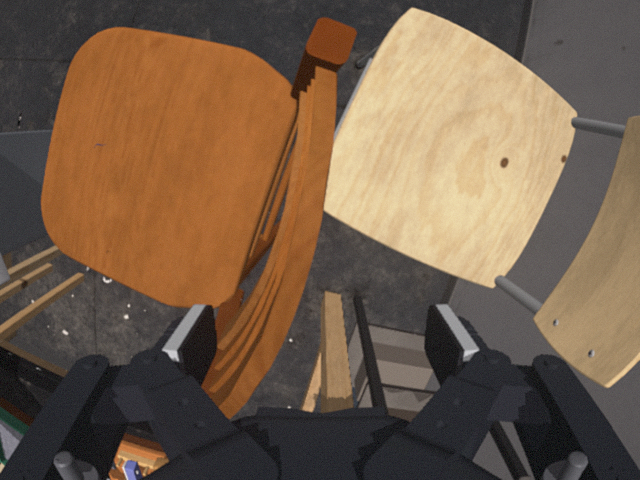

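The scene view shows the carrier at about (215,330) with the red grip at (213,295), the jack left and clamp right under it. The tray is at (380,278), the spool at (388,247), the jar at (340,238), and the bottles at (350,190). In the side view the grip is at (284,331), the tray at (384,258) and the spool at (389,229). The wrist view shows only chairs.

```bash
cat > m.py <<'E'
from h import *
def hsv(s): return cv2.cvtColor(s['img'],cv2.COLOR_RGB2HSV).astype(int)
rays={}
for n,g,t,c in(('scene',(213,295),(380,278),(235,325)),('side',(284,331),(384,258),(302,340))):
    s=dict(np.load(n+'0.npz')); W=cloud(s); H=hsv(s); h,S,V=H[...,0],H[...,1],H[...,2]
    yy,xx=np.mgrid[0:480,0:640]
    near=lambda p,r:(abs(xx-p[0])<r)&(abs(yy-p[1])<r)
    def rep(k,m):
        m=cv2.morphologyEx(m.astype(np.uint8),cv2.MORPH_OPEN,np.ones((2,2)))>0
        P=W[m];P=P[~np.isnan(P[:,0])]
        if len(P)<5: print(n,k,'few',len(P));return P
        uv=np.array([xx[m].mean(),yy[m].mean()]); d=s['T'][:3,:3]@np.array([(uv[0]-s['cx'])/s['f'],(uv[1]-s['cy'])/s['f'],1])
        rays.setdefault(k,[]).append((s['T'][:3,3],d/np.linalg.norm(d)))
        print(n,k,len(P),uv.round(1),'med',np.median(P,0).round(4),'p3',np.percentile(P,3,0).round(4),'p97',np.percentile(P,97,0).round(4))
        return P
    def rect(P):
        r=cv2.minAreaRect((P[:,:2]*1000).astype(np.float32)); print('   rect mm',np.round(r[0],1),np.round(r[1],1),round(r[2],1))
    P=rep('grip',near(g,25)&((h<6)|(h>174))&(S>180)&(V>120)); top=P[P[:,2]>np.percentile(P[:,2],97)-.006];print('  top',top.mean(0).round(4),len(top)); rect(top)
    P=rep('bar',near(g,85)&(S<50)&(V>150)&(W[...,2]>.08)&(W[...,2]<.1)); rect(P)
    P=rep('barall',near(g,85)&(W[...,2]>.075)&(W[...,2]<.13));rect(P)
    P=rep('tray',near(t,65)&(h>60)&(h<90)&(S>90)&(W[...,2]>.035)); rect(P)
    P=rep('floor',near(t,40)&(S<40)&(V>60)&(W[...,2]>.02)&(W[...,2]<.04))
    P=rep('spool',near(t,50)&(W[...,2]>.055)&(yy<t[1]-10)); 
    if len(P)>5: rect(P)
    P=rep('clamp',near(c,25)&(h>108)&(h<130)&(S>80)); rect(P)
    P=rep('jar',(abs(xx-345)<25)&(yy>190)&(yy<260)&(h>5)&(h<15)&(S>180)&(W[...,2]>.03));
    if len(P)>5: rect(P)
    b=near(g,75)&(W[...,2]>.022)&(W[...,2]<.036)&(h<20)&(S>100); P=rep('base',b); rect(P)
    for X,Y in((290,200),): pass
    P=rep('bottles',(abs(xx-350)<35)&(yy>120)&(yy<215)&(W[...,2]>.05)&(W[...,0]>.3)&(W[...,0]<1.2)&(abs(W[...,1])<1)); rect(P)
for k,r in rays.items():
    if len(r)==2:
        (p,d),(q,e)=r; A=np.stack([d,-e],1); t=np.linalg.lstsq(A,q-p,rcond=None)[0]; a,b=p+t[0]*d,q+t[1]*e; print('tri',k,((a+b)/2).round(4),'gap',np.linalg.norm(a-b).round(4))
E
python3 m.py
```

```text
scene grip 8 [202.5 308.5] med [0.4979 0.3179 0.0903] p3 [0.4965 0.3158 0.0894] p97 [0.499  0.3199 0.0925]
  top [0.4978 0.318  0.0907] 8
   rect mm [497.4 318.1] [4.5 2. ] 71.7
scene bar 1374 [210.2 297.6] med [0.5072 0.2774 0.0864] p3 [0.4491 0.1286 0.0781] p97 [0.7004 0.3878 0.0967]
   rect mm [598.5 222.3] [207.2 317.9] 55.2
scene barall 6267 [192.1 267.5] med [0.6745 0.2755 0.0891] p3 [0.4575 0.1389 0.0737] p97 [0.7534 0.3772 0.1257]
   rect mm [680.7 216.1] [252.5 471.5] 72.6
scene tray 623 [393.6 267.7] med [ 0.4449 -0.0468  0.0409] p3 [ 0.3389 -0.1244  0.033 ] p97 [0.5664 0.0291 0.0454]
   rect mm [457.6 -14.9] [156.2 192.7] 51.0
scene floor 3149 [378.2 275.1] med [ 0.4562 -0.0204  0.0289] p3 [ 0.3828 -0.0992  0.0269] p97 [0.5374 0.0579 0.0318]
scene spool 270 [369.8 238.4] med [ 0.4899 -0.0672  0.0621] p3 [ 0.4761 -0.1084  0.0406] p97 [ 0.5931 -0.0334  0.075 ]
   rect mm [525.6 -90.7] [151.5 107.1] 74.7
scene clamp 45 [241.9 337.2] med [0.4504 0.2836 0.0466] p3 [0.4473 0.2778 0.042 ] p97 [0.453  0.2908 0.0535]
   rect mm [450.9 284.5] [14.4  5.1] 66.5
scene jar 52 [357.  239
[... 1610 characters left out ...]
28.5] med [0.536  0.269  0.0296] p3 [0.4285 0.1845 0.0198] p97 [0.624  0.3866 0.0601]
   rect mm [563.5 263.6] [198.  260.2] 64.3
side bottles 1584 [349.3 167.9] med [ 0.6488 -0.125   0.0968] p3 [ 0.5818 -0.2158  0.0167] p97 [ 0.727  -0.0354  0.2139]
   rect mm [ 690.9 -153.3] [136.4 316. ] 39.6
tri grip [0.5074 0.3019 0.0812] gap 0.02
tri bar [0.4901 0.3074 0.109 ] gap 0.0
tri barall [0.6126 0.2755 0.0926] gap 0.013
tri tray [ 0.4634 -0.0197  0.0369] gap 0.0639
tri floor [ 0.4532 -0.0131  0.0322] gap 0.0029
tri spool [ 0.5473 -0.0744  0.0471] gap 0.0218
tri jar [ 0.6067 -0.0959  0.0143] gap 0.0263
tri base [ 0.5453  0.2689 -0.0214] gap 0.0038
tri bottles [ 0.6114 -0.0855  0.1942] gap 0.0194
```

```bash
cat >> h.py <<'E'
def q(yaw):  # tool down, tool x at 'yaw' deg
    a=np.radians(yaw)/2; return np.array([np.cos(a),np.sin(a),0,0])
def wsnap(name=None):
    p=ctrl.current_eef_pos(); r=ctrl.current_tcp_rot(); s=snap('wrist')
    T=np.eye(4); T[:3,:3]=R.from_quat(r).as_matrix(); T[:3,3]=p; s['T']=T@s['T_tool_cam']
    if name: save(s,name+'.png'); np.savez(name+'.npz',**s)
    return s
def wrays(s):
    v,u=np.mgrid[0:480,0:640]; x,y=u-s['cx'],v-s['cy']; r=np.hypot(x,y)+1e-9; th=r/s['f']
    D=np.stack([x/r*np.tan(th),y/r*np.tan(th),np.ones_like(r)],-1); return D
def wcloud(s):
    W=(wrays(s)*s['z_map'][...,None])@s['T'][:3,:3].T+s['T'][:3,3]; W[s['z_map']==0]=np.nan; return W
E
python3 - <<'E'
from h import *
ctrl.reach([.60,.25,.30],q(155)); wsnap('w1'); print(ctrl.current_joints())
ctrl.servo_line([.57,.33,.30],rate=.3); wsnap('w2'); print(ctrl.current_t(),ctrl.current_eef_pos())
E
```

```text
[-0.58331885  0.49854382  0.19343181  1.40529996 -0.09774865  1.24739086
  0.75489392]
2.775 [0.56955304 0.33077117 0.29980774]
```

View pics/w1.png

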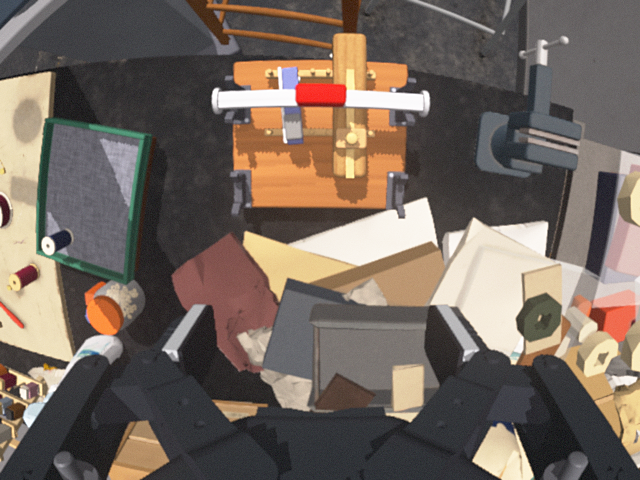

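The wrist view is clear. The bar spans (215,100)–(428,103) with the grip at (321,95). The clamp is at (291,105), in the right bay, and the jack runs along x≈350, in the left bay. The rests are at (240,190) and (398,190). The tray is at (95,200), the spool at (55,241) and the jar at (110,305).

```bash
cat > m2.py <<'E'
from h import *
import sys
rays={}
def tri(k):
    (p,d),(e_,e)=rays[k]; t=np.linalg.lstsq(np.stack([d,-e],1),e_-p,rcond=None)[0]; a,b=p+t[0]*d,e_+t[1]*e
    print('TRI',k,((a+b)/2).round(4),'gap',np.linalg.norm(a-b).round(4))
def rect(P):
    r=cv2.minAreaRect((P[:,:2]*1000).astype(np.float32)); print('   rect mm',np.round(r[0],1),np.round(r[1],1),round(r[2],1))
for n in('w1','w2'):
    s=dict(np.load(n+'.npz')); W=wcloud(s); D=wrays(s); H=cv2.cvtColor(s['img'],cv2.COLOR_RGB2HSV).astype(int); h,S,V=H[...,0],H[...,1],H[...,2]
    Z=W[...,2]; yy,xx=np.mgrid[0:480,0:640]; car=(np.hypot(W[...,0]-.53,W[...,1]-.28)<.17)&(yy<300)
    tr=(np.hypot(W[...,0]-.457,W[...,1]+.018)<.14)
    def rep(k,m):
        c,l,st,_=cv2.connectedComponentsWithStats(m.astype(np.uint8)); 
        if c<2: print(n,k,'none');return
        m=l==1+np.argmax(st[1:,4]); P=W[m]
        u=D[m].mean(0); d=s['T'][:3,:3]@u; rays.setdefault(k,[]).append((s['T'][:3,3],d/np.linalg.norm(d)))
        print(n,k,len(P),'px',xx[m].mean().round(),yy[m].mean().round(),'mean',P.mean(0).round(4),'z5/50/95',np.percentile(P[:,2],[5,50,95]).round(4)); rect(P); return P
    red=((h<8)|(h>172))&(S>170)&(V>110)&car&(Z>.08)
    rep('gripall',red); rep('griptop',red&(Z>.117))
    rep('bar',(S<60)&(V>120)&car&(Z>.075)&(Z<.1))
    rep('base',(Z>.024)&(Z<.036)&car)
    rep('clamp_solid',(h>105)&(h<135)&(S>60)&car&(Z>.05)&(Z<.08))
    rep('clamp_all',((((h>105)&(h<135))|(S<70))&car&(Z>.055)&(Z<.075)))
    J=rep('jack',(h>8)&(h<30)&(S>60)&car&(Z>.0635)&(Z<.0755))
    rep('slider',car&(h>8)&(h<30)&(Z>.08)&(Z<.1))
    rep('tray',(h>60)&(h<90)&(S>90)&tr&(Z>.036)&(Z<.055)); rep('floor',(S<60)&tr&(Z>.02)&(Z<.038)&(V>60)); rep('spool',tr&(Z>.06)&(Z<.09)&(W[...,0]<.56))
    dark=(V<110)&car
    b=(dark)&(Z>.058)&(Z<.1); c,l,st,_=cv2.connectedComponentsWithStats(b.astype(np.uint8))
    for i in range(1,c):
        if st[i,4]>15: P=W[l==i]; print('  dark',st[i,4],P.mean(0).round(4),'px',st[i,:2],'zmax',P[:,2].max().round(4))
for k in rays:
    if len(rays[k])==2: tri(k)
E
python3 m2.py
```

```text
w1 gripall 1034 px 321.0 94.0 mean [0.4991 0.2976 0.122 ] z5/50/95 [0.1199 0.1224 0.1237]
   rect mm [498.9 297.6] [41.5 18.3] 65.4
w1 griptop 1008 px 320.0 94.0 mean [0.4988 0.2976 0.1223] z5/50/95 [0.1205 0.1224 0.1237]
   rect mm [498.7 297.7] [41.5 17.9] 65.4
w1 bar 1450 px 253.0 99.0 mean [0.4712 0.24   0.0885] z5/50/95 [0.0866 0.0885 0.0912]
   rect mm [469.6 241.9] [81.1 24. ] 66.8
w1 base 11934 px 315.0 164.0 mean [0.5569 0.2641 0.0298] z5/50/95 [0.0282 0.0297 0.0322]
   rect mm [552.9 270.8] [195.2 113.7] 64.1
w1 clamp_solid 293 px 289.0 78.0 mean [0.4633 0.2795 0.0616] z5/50/95 [0.0599 0.0616 0.0632]
   rect mm [463.5 279.7] [15.2 22.5] 66.9
w1 clamp_all 675 px 292.0 126.0 mean [0.5098 0.261  0.0676] z5/50/95 [0.0606 0.0696 0.0714]
   rect mm [509.3 260.7] [19.3 38.1] 69.4
w1 jack 1802 px 350.0 60.0 mean [0.4733 0.3414 0.0684] z5/50/95 [0.066  0.0685 0.0703]
   rect mm [473.5 341.4] [33.4 61. ] 64.8
w1 slider 1304 px 381.0 278.0 mean [0.6884 0.2793 0.0857] z5/50/95 [0.0808 0.0823 0.0989]
   rect mm [690.6 282.8] [120.6  20.8] 83.6
w1 tray 2040 px 94.0 186.0 mean [0.4528 0.0
[... 2606 characters left out ...]
x [343 184] zmax 0.0958
  dark 61 [0.5329 0.1877 0.068 ] px [180 231] zmax 0.0759
  dark 36 [0.6068 0.3399 0.0699] px [339 236] zmax 0.0763
  dark 62 [0.5615 0.174  0.0665] px [183 257] zmax 0.0756
TRI gripall [0.4981 0.2981 0.1127] gap 0.0002
TRI griptop [0.4982 0.298  0.1157] gap 0.0004
TRI bar [0.5193 0.3219 0.4484] gap 0.0864
TRI base [0.5591 0.2653 0.0258] gap 0.0056
TRI clamp_solid [0.4646 0.28   0.0623] gap 0.0023
TRI clamp_all [0.5112 0.2617 0.0701] gap 0.0028
TRI jack [0.4746 0.341  0.0729] gap 0.0017
TRI slider [0.5246 0.3188 0.4162] gap 0.0849
TRI tray [ 0.4197 -0.0828 -0.0827] gap 0.0075
TRI floor [ 0.4563 -0.005   0.0366] gap 0.0008
TRI spool [ 0.4874 -0.0784  0.0669] gap 0.0001
```

```bash
cat >> h.py <<'E'
yc=np.radians(-25.6); cx=np.array([np.cos(yc),np.sin(yc),0]); cy=np.array([-np.sin(yc),np.cos(yc),0]); C0=np.array([.4983,.2972,0])
def car(x,y,z): return C0+cx*x+cy*y+np.array([0,0,z])
E
python3 - <<'E'
from h import *
g=np.array([.4985,.298,0]); o=q(64.4); up=lambda p,z:np.array([p[0],p[1],z])
ctrl.command_gripper(.045)
ctrl.reach(up(g,.17),o); print(ctrl.current_joints().round(2),ctrl.current_t())
hit=ctrl.servo_line(up(g,.094),rate=.12,f_stop=10); print('down hit',hit,ctrl.current_eef_pos())
ctrl.command_gripper(0); print('open',ctrl.current_opening(),ctrl.current_finger_force(),ctrl.current_force())
ctrl.servo_line(up(g,.140),rate=.1); print(ctrl.current_opening(),ctrl.current_force(),ctrl.current_t())
t=g+cx*.095-cy*((g-C0)@cy)
ctrl.servo_line(up(t,.140),rate=.1)
ctrl.servo_line(up(t,.100),rate=.1); print('f',ctrl.current_force())
print('hit',ctrl.servo_line(up(t,.0735),rate=.04,f_stop=5),ctrl.current_eef_pos(),ctrl.current_force(),ctrl.current_t())
wsnap('w3'); s=snap('scene'); save(s,'scene3.png'); print(ctrl.current_opening())
E
```

```text
[-0.96  0.55  0.54  1.79 -0.35  0.9  -0.71] 4.4583
down hit False [0.49905199 0.2980203  0.09455912]
open 0.016771583495048592 58.74987065792084 [-1.0245684  -0.47469319  5.14643998]
0.017046991555613237 [-0.36543706 -0.14372591 -3.01270039] 6.2083
f [-0.20882535  0.63466571 -1.30847508]
hit True [0.58352941 0.25623326 0.07591818] [-0.52163568 -0.77515273  7.77490831] 8.4417
0.017182201796558168
```

View pics/w3.png

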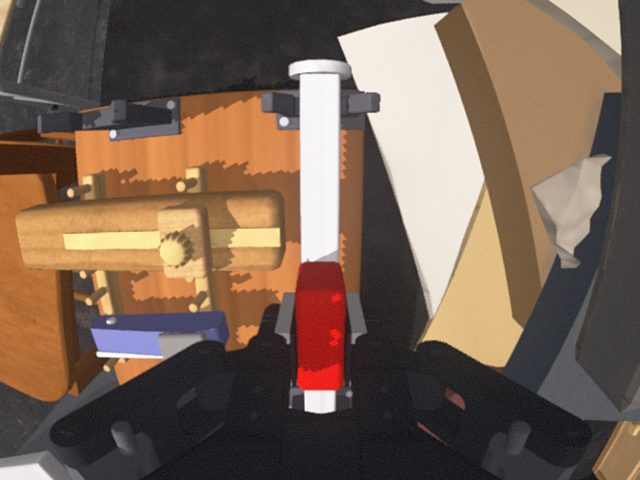

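The bar lies between the prongs of the rest near (320,100), with the grip at (322,325) still held. The contact height matches full seating (0.0759 against 0.0755 expected). I'll release it and look again.

```bash
python3 - <<'E'
from h import *
p=ctrl.current_eef_pos()
ctrl.command_gripper(.045); ctrl.servo_line(p+[0,0,.09],rate=.2)
ctrl.reach(car(.10,-.0,.27),q(154.4)); wsnap('w4'); p=ctrl.current_eef_pos()
ctrl.servo_line(car(.08,.06,.27),rate=.3); wsnap('w5'); print(ctrl.current_t())
exec(open('m2.py').read().split("rays={}")[0])
rays={}
for n in('w4','w5'):
    s=dict(np.load(n+'.npz')); W=wcloud(s); D=wrays(s); H=cv2.cvtColor(s['img'],cv2.COLOR_RGB2HSV).astype(int); h,S,V=H[...,0],H[...,1],H[...,2]
    L=np.stack([(W-C0)@cx,(W-C0)@cy,W[...,2]],-1)*1000; x,y,z=L[...,0],L[...,1],L[...,2]
    def rep(k,m):
        c,l,st,_=cv2.connectedComponentsWithStats(m.astype(np.uint8)); m=l==1+np.argmax(st[1:,4]); P=L[m]
        d=s['T'][:3,:3]@D[m].mean(0); rays.setdefault(k,[]).append((s['T'][:3,3],d))
        r=cv2.minAreaRect(P[:,:2].astype(np.float32)); print(n,k,len(P),np.round(r[0],1),np.round(r[1],1),round(r[2],1),'z',np.percentile(P[:,2],[5,50,95]).round(1))
    bay=(abs(x)<90)&(abs(y)<65)
    rep('clamp',bay&(y<-8)&(z>56)&(z<76)&(((h>105)&(h<135))|(S<70)))
    rep('clampblue',bay&(y<-8)&(z>56)&(z<76)&(h>105)&(h<135)&(S>60))
    rep('jack',bay&(y>0)&(z>63.5)&(z<76)&(h>5)&(h<35))
    rep('grip',((h<8)|(h>172))&(S>170)&(V>110)&(z>90)&(abs(x-95)<40)&(abs(y)<40))
    rep('barR',(S<60)&(V>120)&(z>60)&(z<80)&(abs(x-95)<25)&(y<0)&(y>-120)); rep('barL',(S<60)&(V>120)&(z>60)&(z<80)&(abs(x-95)<25)&(y>0)&(y<120))
for k,((p,d),(o,e)) in rays.items():
    t=np.linalg.lstsq(np.stack([d,-e],1),o-p,rcond=None)[0]; m=(p+t[0]*d+o+t[1]*e)/2-C0; print('TRI',k,np.round([m@cx*1e3,m@cy*1e3,m[2]*1e3],1))
E
```

```text
11.1583
w4 clamp 1710 [  4.2 -29.4] [81.3 21.4] 5.1 z [59.8 63.4 71. ]
w4 clampblue 816 [-11.1 -29.5] [48.2 15.6] 5.3 z [60.3 62.8 65.1]
w4 jack 4919 [ 2.6 29.5] [149.3  34. ] 0.7 z [65.9 68.6 70.7]
w4 grip 1087 [93.8 -0.8] [17.9 42.9] 0.3 z [ 97.9 103.3 104.6]
w4 barR 1536 [ 96.1 -52.7] [103.   23.4] 87.5 z [63.7 69.5 71.9]
w4 barL 1539 [96.3 51.6] [ 24.7 101.5] 3.2 z [64.4 69.6 71.9]
w5 clamp 1663 [  4.  -30.2] [81.1 21. ] 4.6 z [59.1 63.4 70.9]
w5 clampblue 850 [ -4.5 -28.5] [63.6 15.5] 5.9 z [58.4 62.6 65.1]
w5 jack 4914 [ 2.7 29.8] [149.9  34.7] 0.9 z [65.8 68.6 70.7]
w5 grip 1056 [94.2 -0.9] [44.1 18.4] 89.2 z [ 95.2 103.3 104.6]
w5 barR 1329 [ 94.7 -57. ] [95.1 22.7] 87.9 z [61.7 69.5 72.4]
w5 barL 1636 [93.1 51.1] [100.7  23.2] 89.3 z [64.4 69.6 71.6]
TRI clamp [  3.5 -30.5  57.1]
TRI clampblue [-10.9 -29.8  57.5]
TRI jack [-4.3 29.5 58.4]
TRI grip [94.2 -0.8 96.3]
TRI barR [ 92.1 -63.6  72.8]
TRI barL [92.  61.1 75.1]
```

View pics/w4.png

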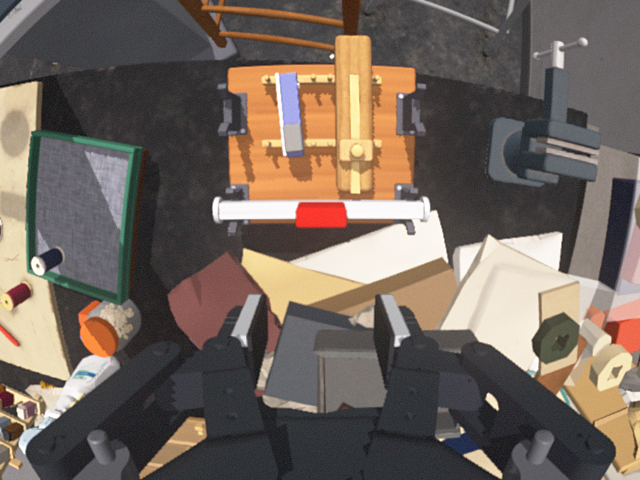

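The view confirms the bar seated in both rests: grip at (321,214), bar top at 69.6 mm (70 expected). The clamp is at (290,112) with a slight yaw, and the jack is at (355,115). Next is the jack.

```bash
cat >> h.py <<'E'
yt=np.radians(-39.5); tx=np.array([np.cos(yt),np.sin(yt),0]); ty=np.array([-np.sin(yt),np.cos(yt),0]); T0=np.array([.4598,-.0142,0])
def tray(x,y,z): return T0+tx*x+ty*y+np.array([0,0,z])
def pick_place(px,py,yaw,open1,tgt,open2,zu,zf):
    ctrl.command_gripper(open1)
    ctrl.reach(car(px,py,.15),q(yaw))
    print('hit',ctrl.servo_line(car(px,py,zu+.001),rate=.1,f_stop=10),ctrl.current_eef_pos())
    ctrl.command_gripper(0); z0=ctrl.current_eef_pos()[2]; f0=ctrl.current_force()
    print('grip',ctrl.current_opening(),ctrl.current_finger_force(),f0)
    ctrl.servo_line(car(px,py,.15),rate=.1); print('lifted',ctrl.current_opening(),ctrl.current_force()-f0,ctrl.current_t())
    ctrl.servo_line(tray(*tgt,.15),q(140.5),rate=.2)
    zt=zf+z0-zu
    ctrl.servo_line(tray(*tgt,zt+.012),rate=.12)
    ctrl.wait(.15)
    print('place hit',ctrl.servo_line(tray(*tgt,zt-.002),rate=.025,f_stop=3),ctrl.current_eef_pos()[2]-zt,ctrl.current_force(),ctrl.current_t())
    wsnap(f'pl{int(ctrl.current_t()*10)}')
    ctrl.command_gripper(open2); ctrl.wait(.2)
    ctrl.servo_line(tray(*tgt,.15),rate=.12); print(ctrl.current_t())
E
python3 - <<'E'
from h import *
pick_place(.002,.0296,155.2,.052,(0.,.027),.048,.0425,.0302)
p=ctrl.current_eef_pos(); ctrl.servo_line(car(.09,-.03,.25),q(159.3),rate=.3); wsnap('w6'); print(ctrl.current_t())
E
```

```text
hit False [0.51331507 0.32325306 0.04412577]
grip 0.03315410446057953 60.051645040512085 [-0.74254719 -0.25285918  5.4613093 ]
lifted 0.0327028340175345 [ 1.18285229  0.63761511 -7.50647837] 14.775
place hit True -0.000747824181339514 [-1.07823916  0.11140653  7.81181367] 18.2083
19.9
20.975
```

View pics/w6.png

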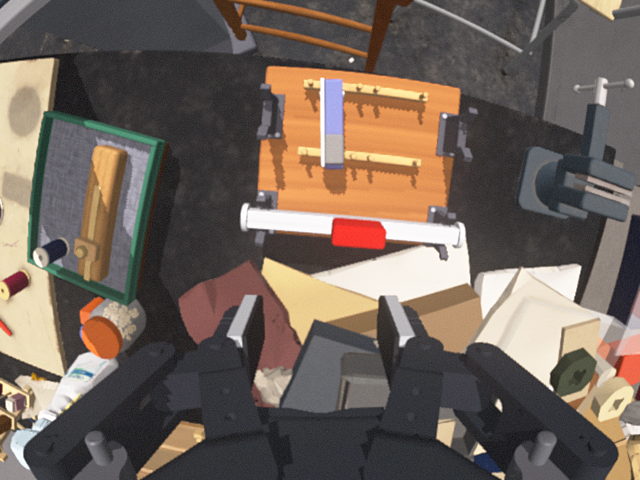

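The jack lies in the tray along its length at about (100,212), clear of the spool at (50,251). The clamp is still in its bay at (332,122). Next is the clamp.

```bash
python3 - <<'E'
from h import *
pick_place(.004,-.0296,159.3,.038,(-.035,-.038),.032,.0425,.0302)
ctrl.servo_line(tray(.04,0,.28),q(155),rate=.25); s=wsnap('w7'); print(ctrl.current_t())
W=wcloud(s); H=cv2.cvtColor(s['img'],cv2.COLOR_RGB2HSV).astype(int); h,S,V=H[...,0],H[...,1],H[...,2]
L=np.stack([(W-T0)@tx,(W-T0)@ty,W[...,2]],-1)*1000; x,y,z=L[...,0],L[...,1],L[...,2]
ins=(abs(x)<88)&(abs(y)<72)
for k,m in(('jacktop',ins&(y>-5)&(z>50)&(z<66)&(h>5)&(h<35)),('clamp',ins&(y<0)&(x<30)&(z>44)&(z<70)),('spool',ins&(z>66)&(x>40)&(y<-5))):
    P=L[m]; r=cv2.minAreaRect(P[:,:2].astype(np.float32)); c=np.linalg.lstsq(np.c_[P[:,:2],np.ones(len(P))],P[:,2],rcond=None)[0]
    print(k,len(P),np.round(r[0],1),np.round(r[1],1),round(r[2],1),'z',np.percentile(P[:,2],[5,50,95]).round(1),'slope deg',np.degrees(c[:2]).round(2))
E
```

```text
hit False [0.4895279  0.26898224 0.04406104]
grip 0.014515302626776964 59.34761110693216 [-1.00247404 -0.87823386  6.07770509]
lifted 0.014632133501445883 [ 1.35807009  1.04552096 -6.57859409] 24.5833
place hit True -0.0007420726865973067 [ 0.00691422 -0.07450969  6.82034218] 27.9333
29.6333
30.45
jacktop 4355 [ 0.6 26.1] [ 34.7 150.3] 89.9 z [52.7 55.6 57.9] slope deg [0.41 0.91]
clamp 1561 [-41.2 -32. ] [93.4 62.8] 0.1 z [46.5 50.2 58. ] slope deg [6.98 6.76]
spool 14143 [ 56.7 -41.4] [54.7 33.4] 90.0 z [302.6 357.1 378. ] slope deg [-128.11 -112.89]
```

View pics/w7.png

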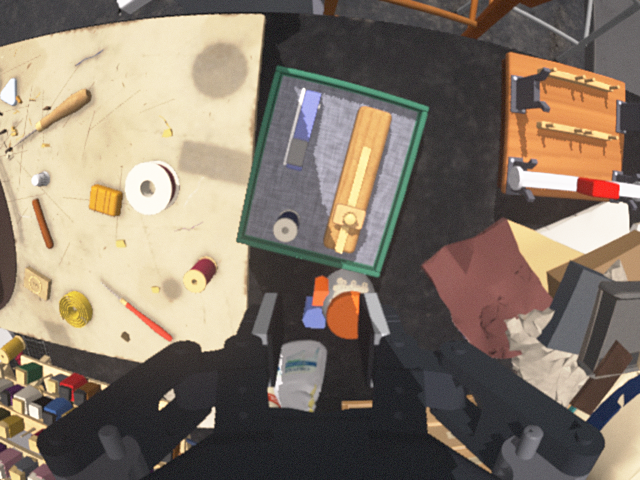

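The tray holds the clamp at (304,130), the jack at (360,180) and the standing spool at (286,226), none touching each other. The bar is still in its rests at the right. I'll check the spool, bar and clamp tilt once more and then sign off.

```bash
python3 - <<'E'
from h import *
for n in('w1','w7'):
    s=dict(np.load(n+'.npz')); W=wcloud(s); H=cv2.cvtColor(s['img'],cv2.COLOR_RGB2HSV).astype(int)
    m=(np.hypot(W[...,0]-.4877,W[...,1]+.0765)<.022)&(W[...,2]>.07)&(W[...,2]<.085); P=W[m]; r=cv2.minAreaRect((P[:,:2]*1000).astype(np.float32)); print(n,'spool',np.round(r[0],1),np.round(r[1],1),np.median(P[:,2]).round(4))
L=np.stack([(W-T0)@tx,(W-T0)@ty,W[...,2]],-1)*1000
m=(H[...,0]>105)&(H[...,0]<135)&(H[...,1]>60)&(abs(L[...,1]+35)<25)&(abs(L[...,0]+45)<40)&(L[...,2]>44)&(L[...,2]<62); P=L[m]
c=np.linalg.lstsq(np.c_[P[:,:2],np.ones(len(P))],P[:,2],rcond=None)[0]; print('clampblue',len(P),P.mean(0).round(1),'tilt',np.degrees(c[:2]).round(1))
ctrl.servo_line(ctrl.current_eef_pos()+[0,0,.05]); ctrl.wait(.3); print(ctrl.current_t(),ctrl.current_force()); print(ctrl.sign_off())
E
```

```text
w1 spool [487.8 -76.8] [23.3 22.9] 0.0755
w7 spool [487.6 -78. ] [22.6 22.3] 0.0756
clampblue 741 [-50.2 -38.3  49.7] tilt [5.1 0.2]
31.225 [-0.28526917  0.24252351  0.21429835]
the job is handed in; nothing more can be done
None
```

The job is handed in at about 31 s: the bar is seated in the rear rests, and the jack and clamp lie the right way up in the tray beside the spool, which moved no more than the measuring error; the clamp's top read about 5° of slope, which I took to be its shape, and I saw no contact with the bottles or jar but did not re-measure them.

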